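# Nip up the electrode clamp nut at the bottom of a spark stand's bore

## Robot

A 7-joint arm with a two-finger parallel gripper is mounted at the origin on the work surface. World frame = base frame: x ahead of the robot, y to its left, z up, the work surface at z = 0. Lengths are in m, angles in rad, forces in N, time in s.
With the tool pointing down it reaches from about 0.35 to 0.9 m from the base axis. Payload 19.9 kg.
Tool frame: the origin (TCP) lies midway between the tips of the shut fingers; the grasp point (between the pads) lies 19 mm behind it; z points along the fingers, y is the direction in which the jaws open and shut (so a half turn about z gives the same grasp; the last joint's range is limited). The gripper opens to 85 mm and grips with 20 to 120 N. Pads are 22 mm wide; open, the fingers measure 114 mm over their backs; the gripper's body (76 mm by 85 mm) begins 54 mm behind the grasp point. The pads swing forward as they close: fully open they stand 13 mm farther back than shut.
Start: joints at [-0.042, 0.417, -0.01, 1.614, 0.005, 1.111, -0.053], TCP at [0.625, 0, 0.231] pointing down, gripper open.
Joint ranges: [-2.81, 2.81], [-0.39, 2.02], [-1.27, 1.25], [0.06, 2.57], [-1.19, 4.33], [0.19, 2], [-2.82, 2.82]. Speed limits (rad/s): [1.89, 1.89, 2.39, 2.39, 3.01, 3.01, 3.01].

## Interface

Orientations are given as [roll, pitch, yaw] about the fixed x, y, z axes, in that order (R = Rz(yaw) Ry(pitch) Rx(roll)).
In Python, from cell import r, optics, finder gives the robot as it stands.
- The arm moves only by the tool move_arm, never from a script. Its argument "moves" is a list of rows, each a list of 7 numbers: the shift along the tool's x, y, z normalised to -1 to 1, where 1 is 0.2 m, then the turn, a rotation vector about the tool's x, y, z normalised to -1 to 1, where 1 is 30 degrees, then the gripper command: -1 is shut, 1 is fully open, values between are in proportion. A call has 1 to 8 rows; each row is the pose to reach, as a shift and turn from the pose commanded when the call began, along the tool's axes at that moment; what a row does not reach only later rows make up. A row lasts 1/12 s, in which the tool goes at most 41.7 mm and 7.16 degrees, less where a joint would pass 70% of its speed; a pose out of reach is approached as far as the arm can. A call with a number of a shift or a turn outside -1 to 1 is refused whole. A call with a gripper value outside its range is refused whole. The fingers move at their own pace and stop on an object; "grip_force" is the grip in N (left out, the last holds). Time passes only in rows, so rows that repeat a pose let the fingers close. It gives the time, the measured TCP pose, the force and the opening at its end, in the units of the state.
- r.get_state(): the state, without advancing time (a new reading comes with each control period).
- optics.grab_frame(name): name is "scene" or "side" or "wrist"; returns a dict with "pixels" (384x512x3 uint8, red, green, blue), "depth" (384x512 float32, m along the optical axis (not along the pixel's ray), 0 where there is no reading), "K" (3x3 intrinsics, pixels), "origin" and "orientation" of the camera in the world. Camera axes: x right, y up, looking along -z (the intrinsics and any distortion apply to the point x, -y, -z); pixel columns grow to the right and rows downward; lengths in m; the calibration is good to about 2 mm. The wrist camera is an equidistant fisheye: a pixel r from the principal point sees the ray r / f radians off the axis. A picture is of the moment at which its call begins.
- r.finish_job(): hands the job in, once; it reports no verdict.
Trained networks look in a picture, given as the dict that the camera call returned (one of the last four; its "shot" number tells which), for a name from the list of things; names that differ only in an ending like _2 or _b are one class to them, and where a whole thing is asked for, a point or a joint stands for the part that bears it (a point fixed in the world has none). Each returns a list of dicts, best first, with "confidence" (0 to 1); they miss things now and then, are a little off and sometimes report something else, mostly with a low value. They report only what shows in the picture. A call takes as long as a camera call. They do not tell look-alikes from the thing itself.
- finder.recognise(picture, thing): "position" ([x, y, z] in m, in the coordinates of the camera as it stood for that picture, good to about 4 mm: the middle of the surface that is visible of it).
- finder.masks_of(picture, thing): "pixels" (384x512 bool, what is visible of it).
The state is a dict: "clock": time; "joint_pos": joint angles; "joint_velocities": joint speeds; "joint_torque": joint torques, N m; "eef_pos": TCP position; "ee_rot": TCP orientation; "contact_force": force on the tool from outside, world axes, zero at the start; "torque": the same for the moment, N m; "opening": opening from 0.0 (shut) to 1.0 (fully open).
Only numpy, scipy, OpenCV 4.12 (cv2) and the standard library are available. Lean on these libraries where they do the work, as an engineer would, in place of code of your own. Each camera call takes 0.05 s, during which the arm holds its last target. There are 200 camera calls.

## Task

A new electrode has been put in the spark stand, and its clamp nut at the bottom of the bore is only finger tight. Take the long T-handled socket wrench, seat it right down over the nut by feel without forcing it (the nut sits on a brittle ceramic), turn the nut clockwise until it comes up firm but no further, then stand the wrench back upright in its tool block, leaving everything else on the bench where it is.

Things in the scene. Friction and masses are not known exactly. Their poses are not given: they have to be found in the camera images.
- spark_stand: spark stand off the spectrometer, fixed to the bench: an aluminium block 150 (x) x 120 (y) x 105 mm high on a 10 mm grey foot, with a round bore of 46 mm diameter in the centre of its top. Origin at the centre of its underside, z up. Hoses are off and its top plate is removed; a sample disc lies on its top 50 to 64 mm from the centre of the bore, towards +x
- bore_mouth (a point): centre of the bore's mouth, at the top face of the spark stand (105 mm above the bench)
- nut_seat (a point): point on the bore's axis 78 mm below its mouth, on the nut's round flange (41 mm wide), where the wrench's mouth rests when fully seated. From here the nut's hexagon, 27 mm across flats, rises 15 mm, then a taper nose 5 mm (26.4 to 16 mm wide; it centres the socket), then the electrode, 6 mm thick, 11.5 mm. How the hexagon lies is not measured and varies
- clamp_nut (a joint): turn of the clamp nut about the bore's axis in rad, growing as it is tightened, clockwise seen from above; it tells how far the nut has turned, not how its hexagon lies. It drags with about 0.1 N m, stays where it is left, and has between 0.55 and 1.2 rad to go before it runs up against the collet under it and turns no further on it
- wrench: loose long socket wrench, 192 mm, about 0.32 kg, upright in the tool block: steel six-point socket (28 mm across flats, hollow 42 mm deep, 37 mm outside, 50 mm long; 0.07 rad of play each way on the nut), 12 mm shaft, black T-handle. Origin at the centre of the socket's lower mouth, z up the shaft, x along the T-bar; inner flats face x and every 60 degrees from it
- wrench_grip (a point): centre of the T-handle's bar, 177 mm above the socket's mouth on the shaft's axis: the bar is 84 mm long (wrench x), 18 mm thick (wrench y), 30 mm high
- tool_block: grey plastic tool block, fixed, 100 (x) x 80 (y) x 67 mm high, with a round hole of 42 mm diameter in the centre of its top, 57 mm deep; three short bits stand 22 mm high along its +x edge. Origin at the centre of its underside
- rest (a point): centre of the floor of the tool block's hole, 10 mm above the bench, where the mouth of the wrench's socket stands
- disc_a: steel sample disc, 38 mm across, 20 mm high, on the bench; origin under its centre. Bystander
- disc_b: steel sample disc, 42 mm across, 14 mm high, on top of the spark stand; origin under its centre. Bystander
- spark_plate: the stand's round top plate, steel, 100 mm across, 8 mm thick, with a 14 mm hole, on the bench; origin under its centre. Bystander
- wire_brush: small brush with a wooden handle, 170 mm long, on the bench; origin under its middle. Bystander
- pen: dark marker pen, 130 mm long, on the bench; origin under its middle. Bystander
- gap_gauge: small stepped brass gauge block, 50 x 22 x 18 mm, on the bench; origin under its middle. Bystander
- bottle: amber bottle, 52 mm across, 115 mm high, on the bench; origin under its centre. Bystander
- hex_key: short T-handled hex key, lying on the bench, 135 mm long; origin under its middle. Bystander
- collet (a joint): elastic twist in rad of the split collet under the nut, clockwise positive: 0 when unloaded, 2 N m per rad, springs back when the wrench is let off. Once the nut is up against it, it yields and the torque climbs: firm is at least 0.16 N m (0.08 rad), well below 0.5 N m (0.25 rad), which would crush it. While the nut still runs it twists by about 0.05 rad
Mind the look-alikes: they are no part of the job. Leave any red or turquoise look-alike of the wrench alone.

How it is judged:
By the outcome, as a careful person would: the job done as asked, in the order asked, and still so for the second after the job is handed in, with the robot touching nothing.
It also fails if it takes over 72 s, if anything falls off the work surface, if the arm or the gripper's body presses on something with over 40 N, if the wrist force passes 120 N, or if a joint passes its speed limit or range.

## Working session

There is one attempt and no reset: what is moved stays moved. The work goes in short steps, Python scripts to look and compute and a tool call to move; the robot and the scene stay as the last step left them, time stands still between calls to the robot, and variables do not carry over. Pictures are saved under pics/ and viewed, about 8 in all and at most 12, crops included, and the job is handed in when it is done.

Besides the shell and the picture viewer there is one more tool, called after ">>>" as name([rows], argument=value, ...), one row to a line, values as JSON. move_arm: Moves the arm, as the interface text tells. Its arguments: {"type":"object","properties":{"moves":{"type":"array"},"grip_force":{"type":"number"}},"required":["moves"]}

```bash
mkdir -p pics; ls; cat > h.py <<'E'
import numpy as np, cv2
from scipy.spatial.transform import Rotation as R
from cell import r, optics, finder
def rot(o):
    o=np.array(o,float)
    if o.shape==(3,3): return o
    return R.from_euler('xyz',o).as_matrix() if o.size==3 else R.from_quat(o).as_matrix()
def cloud(f):
    K=np.array(f['K']);d=f['depth'];v,u=np.mgrid[:d.shape[0],:d.shape[1]]
    p=np.stack([(u-K[0,2])/K[0,0]*d,-(v-K[1,2])/K[1,1]*d,-d],-1)
    return p@rot(f['orientation']).T+np.array(f['origin'])
def w(f,p): return rot(f['orientation'])@np.array(p)+np.array(f['origin'])
def save(f,n): cv2.imwrite('pics/'+n,f['pixels'][:,:,::-1])
E
python3 - <<'E'
from h import *
fs={}
for n in('scene','side'):
    f=optics.grab_frame(n); fs[n]=f; print(n,f['origin'],f['orientation'],np.array(f['K']).tolist())
    for t in('wrench','tool_block','spark_stand','wrench_grip','disc_b'):
        print(t,[(np.round(w(f,x['position']),3).tolist(),round(x['confidence'],2)) for x in finder.recognise(f,t)])
im=np.hstack([fs['scene']['pixels'],fs['side']['pixels']])
cv2.imwrite('pics/a.png',fs['scene']['pixels'][:,:,::-1]);cv2.imwrite('pics/b.png',fs['side']['pixels'][:,:,::-1])
print(r.get_state())
E
```

```text
pics
scene [ 1.2462605  -0.39544471  1.0931942 ] [ 0.69121686 -0.0089596   1.06354847] [[479.12484893661616, 0.0, 245.12482603846317], [0.0, 479.12484893661616, 191.13189463924806], [0.0, 0.0, 1.0]]
wrench [([0.551, 0.35, 0.154], 0.88), ([0.394, 0.327, 0.169], 0.79), ([0.534, 0.226, 0.187], 0.56), ([0.727, 0.353, 0.063], 0.48)]
tool_block [([0.546, 0.211, 0.065], 0.69), ([0.642, -0.255, 0.117], 0.58)]
spark_stand [([0.625, -0.231, 0.108], 0.74)]
wrench_grip [([0.39, 0.326, 0.176], 0.8), ([0.547, 0.353, 0.161], 0.71), ([0.53, 0.227, 0.186], 0.63)]
disc_b [([0.642, -0.257, 0.117], 0.7), ([0.567, -0.014, 0.023], 0.63), ([0.629, -0.235, 0.103], 0.32)]
side [ 0.31401736 -0.8893785   0.70895072] [ 0.99724354  0.00171879 -0.32655419] [[370.36511948237796, 0.0, 255.22575868875472], [0.0, 370.36511948237796, 190.4139929066294], [0.0, 0.0, 1.0]]
wrench [([0.527, 0.22, 0.176], 0.81), ([0.384, 0.311, 0.138], 0.78), ([0.538, 0.344, 0.175], 0.58), ([0.776, -0.035, 0.004], 0.5), ([0.636, -0.261, 0.116], 0.18)]
tool_block [([0.718, 0.345, 0.057], 0.27)]
spark_stand [([0.578, -0.278, 0.085], 0.74)]
w
[... 177 characters left out ...]
clock': 0.6, 'joint_pos': array([-0.04149697,  0.41744166, -0.0103079 ,  1.6136056 ,  0.0046925 ,
        1.11070474, -0.05300274]), 'joint_velocities': array([-0.00063787, -0.00047643, -0.00050523, -0.00073706,  0.00027274,
        0.00265787, -0.00061654]), 'joint_torque': array([ 1.30661745e-03, -8.63897038e+01,  6.79431986e-01, -4.35097432e+01,
        1.92514033e-02,  2.07549150e-03,  6.19200000e-05]), 'eef_pos': array([6.24974082e-01, 7.49400860e-06, 2.31231680e-01]), 'ee_rot': array([-3.14145885e+00,  3.23879458e-05,  1.57079755e+00]), 'contact_force': array([-1.00315997,  0.40549373, -0.23577681]), 'torque': array([ 0.0327184 , -0.01000872,  0.0068364 ]), 'opening': 0.99857470818021}
```

View pics/a.png

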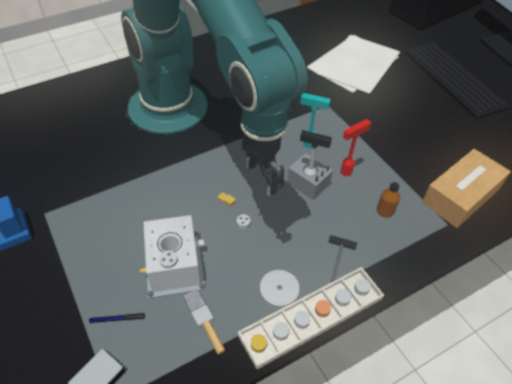

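View pics/b.png

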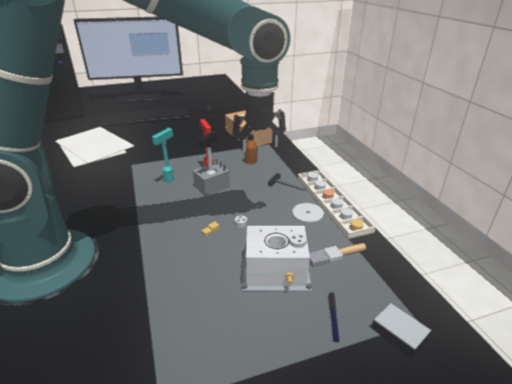

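The black wrench is at (315,140) in the scene picture, standing in the grey block at (311,175). The look-alikes are turquoise (315,102), red (357,130) and the flat hex key (342,242). The stand's bore is at (171,243). I'll take the black one.

```bash
cat > m.py <<'E'
from h import *
for n in('scene','side'):
    f=optics.grab_frame(n);P=cloud(f);ok=f['depth']>0
    def sel(c,rad,z0,z1): return ok&(np.hypot(P[...,0]-c[0],P[...,1]-c[1])<rad)&(P[...,2]>z0)&(P[...,2]<z1)
    for nm,c,rad,z0,z1 in(('stand',(.59,-.25),.13,.099,.111),('block',(.54,.22),.08,.06,.073),('bar',(.53,.225),.06,.165,.22),('bartop',(.53,.225),.06,.196,.215)):
        m=sel(c,rad,z0,z1);p=P[m]
        if len(p)<5: print(n,nm,len(p));continue
        rc=cv2.minAreaRect((p[:,:2]*1000).astype(np.float32))
        print(n,nm,len(p),'z',np.percentile(p[:,2],[5,50,95]).round(4),'rect',[np.round(x,1).tolist() for x in rc],'mean',p.mean(0).round(4))
    # bore: hole pixels within the stand's top
    K=np.array(f['K']);g=cv2.cvtColor(f['pixels'],cv2.COLOR_RGB2GRAY)
    u,v=((171,243) if n=='scene' else (276,241))
    cv2.imwrite(f'pics/c_{n}.png',cv2.resize(f['pixels'][v-40:v+45,u-45:u+45,::-1],None,fx=6,fy=6,interpolation=cv2.INTER_CUBIC))
    # ring of top-plane pixels around: points below the top seen inside bore
    m=sel((.585,-.25),.04,.02,.097); print(n,'in bore px',m.sum(), P[m].mean(0).round(3) if m.any() else '')
a=cv2.imread('pics/c_scene.png');b=cv2.imread('pics/c_side.png')
f=optics.grab_frame('scene');w_=f['pixels'][90:195,275:385,::-1];w_=cv2.resize(w_,(534,510),interpolation=cv2.INTER_CUBIC)
cv2.imwrite('pics/c.png',cv2.resize(np.hstack([a,b[:510],w_]),None,fx=.49,fy=.49,interpolation=cv2.INTER_AREA))
E
python3 m.py
```

```text
scene stand 2133 z [0.1017 0.1053 0.1085] rect [[592.8, -233.6], [120.1, 155.9], 71.0] mean [ 0.5918 -0.2328  0.1052]
scene block 670 z [0.0622 0.0677 0.0712] rect [[527.4, 230.7], [102.4, 85.5], 18.4] mean [0.5302 0.2273 0.0673]
scene bar 384 z [0.1743 0.1969 0.2042] rect [[528.0, 230.5], [84.1, 25.0], 40.8] mean [0.5318 0.2276 0.1931]
scene bartop 199 z [0.1971 0.2021 0.2052] rect [[528.2, 231.2], [82.8, 24.5], 39.9] mean [0.5301 0.2294 0.2016]
scene in bore px 201 [ 0.572 -0.229  0.071]
side stand 1641 z [0.1012 0.1034 0.1055] rect [[590.1, -237.0], [125.4, 150.0], 71.0] mean [ 0.5826 -0.2409  0.1034]
side block 334 z [0.061  0.065  0.0684] rect [[525.8, 226.5], [101.8, 85.8], 18.9] mean [0.5236 0.2204 0.0649]
side bar 209 z [0.173  0.1905 0.2008] rect [[525.5, 224.9], [86.4, 22.5], 40.6] mean [0.5243 0.2187 0.189 ]
side bartop 74 z [0.1966 0.1997 0.2015] rect [[525.2, 225.8], [85.2, 21.6], 37.9] mean [0.5248 0.2228 0.1995]
side in bore px 151 [ 0.598 -0.218  0.082]
```

View pics/c.png

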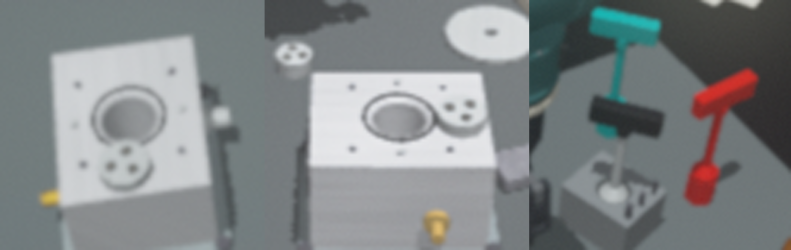

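The crop confirms the choice. The black T stands in the grey block, with the turquoise wrench to its left and the red one to its right. The bore is clear and disc_b lies next to it. I'll look down the bore with the wrist camera first.

>>> move_arm([
  [-0.25,-0.04,-0.1,0,0,0,1],
  [-0.5,-0.08,-0.2,0,0,0,1],
  [-0.75,-0.13,-0.3,0,0,0,1],
  [-1,-0.17,-0.35,0,0,0,1],
  [-1,-0.17,-0.35,0,0,0,1],
  [-1,-0.17,-0.35,0,0,0,1],
])

```text
clock: 1.25
eef_pos: [0.5893, -0.208, 0.3035]
ee_rot: [3.14, 0.004, 1.563]
contact_force: [0.3, -0.4, 0.1]
opening: 0.999
```

```bash
python3 - <<'E'
from h import *
f=optics.grab_frame('wrist');save(f,'w1.png');print(f['origin'],f['orientation'],f['K']);s=r.get_state();print(s['eef_pos'],s['ee_rot'],s['joint_pos'])
E
```

```text
[ 0.58931254 -0.13414827  0.44478718] [-0.29591901 -0.00208752 -0.00856407] [[297.31863964   0.         251.9230191 ]
 [  0.         297.31863964 196.98921988]
 [  0.           0.           1.        ]]
[ 0.58975717 -0.2059551   0.30279262] [3.14015672e+00 2.51905064e-03 1.56375992e+00] [ 0.23084679  0.36110124  0.07289728  1.5318527  -0.02503296  1.24751028
  0.29992537]
```

View pics/w1.png

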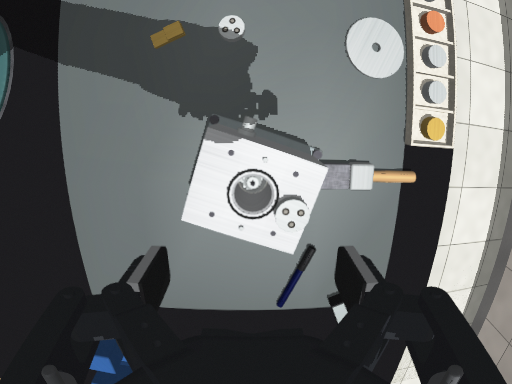

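The wrist picture shows the bore at (252,193) with the nut inside at (252,183), and disc_b at (292,213). I'll move the camera straight over the bore and closer.

>>> move_arm([
  [-0.2,0,0.15,0,0,0,1],
  [-0.4,0,0.3,0,0,0,1],
  [-0.5,0,0.45,0,0,0,1],
  [-0.5,0,0.5,0,0,0,1],
  [-0.5,0,0.5,0,0,0,1],
  [-0.5,0,0.5,0,0,0,1],
])

```text
clock: 1.8
eef_pos: [0.5909, -0.2992, 0.2007]
ee_rot: [-3.14, -0.001, 1.571]
contact_force: [0.2, 1.7, 0.3]
opening: 1.002
```

```bash
cat >> h.py <<'E'
def topview(f,z,c,half,s):
    """orthographic world-plane picture at height z: col=x, row=-y, s px per m (metres half-width)"""
    n=int(2*half*s);u=(np.arange(n)+.5)/s-half
    X,Y=np.meshgrid(c[0]+u,c[1]-u);p=np.stack([X,Y,np.full_like(X,z)],-1)-np.array(f['origin'])
    q=p@rot(f['orientation']);q=q*[1,-1,-1]
    rho=np.hypot(q[...,0],q[...,1]);th=np.arctan2(rho,q[...,2]);K=np.array(f['K'])
    k=th/np.maximum(rho,1e-9)
    return cv2.remap(f['pixels'],(K[0,0]*k*q[...,0]+K[0,2]).astype(np.float32),(K[1,1]*k*q[...,1]+K[1,2]).astype(np.float32),cv2.INTER_CUBIC)[:,:,::-1]
E
python3 - <<'E'
from h import *
f=optics.grab_frame('wrist');c=(.5915,-.235);np.save('pics/w2.npy',f,allow_pickle=True)
a=topview(f,.105,c,.04,5000);b=topview(f,.042,c,.03,400/.06)
for i in (a,b): cv2.drawMarker(i,(200,200),(0,0,255),0,10)
cv2.imwrite('pics/w2.png',np.hstack([a,b]));print(f['origin'],f['orientation'])
E
```

```text
Traceback (most recent call last):
cv2.error: OpenCV(4.12.0) :-1: error: (-5:Bad argument) in function 'drawMarker'
> Overload resolution failed:
>  - Layout of the output array img is incompatible with cv::Mat
>  - Expected Ptr<cv::UMat> for argument 'img'
```

```bash
sed -i 's/\[:,:,::-1\]$/[:,:,::-1].copy()/' h.py
python3 - <<'E'
from h import *
f=np.load('pics/w2.npy',allow_pickle=True).item();c=(.5915,-.235)
a=topview(f,.105,c,.04,5000);b=topview(f,.042,c,.03,400/.06)
for i in (a,b): cv2.drawMarker(i,(200,200),(0,0,255),0,10)
cv2.imwrite('pics/w2.png',np.hstack([a,b]));print(f['origin'],f['orientation'])
E
```

```text
[ 0.59085778 -0.22601221  0.34236153] [-0.29126371  0.00124513 -0.00036421]
```

View pics/w2.png

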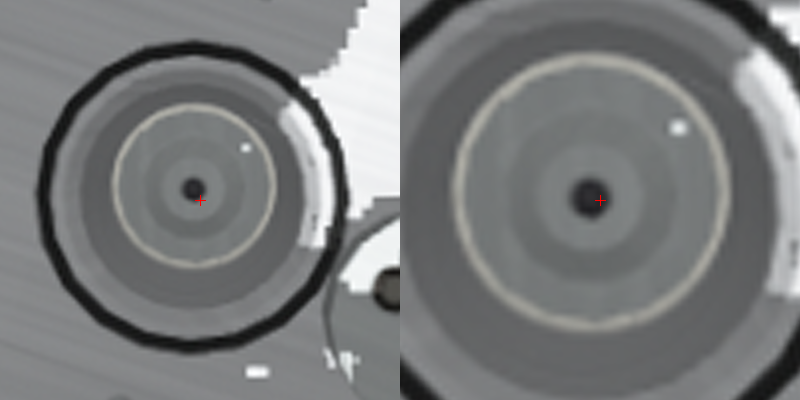

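Bore centre comes out at (0.590, -0.234), from both the groove ring and the nut's flange. I'll stretch the contrast to see whether the hexagon shows.

```bash
python3 - <<'E'
from h import *
f=np.load('pics/w2.npy',allow_pickle=True).item()
b=topview(f,.042,(.5902,-.234),.02,600/.04).astype(float)
p=b.mean(2);print(np.percentile(p,[5,25,50,75,95]))
g=np.clip((p-85)*255/55,0,255).astype(np.uint8)
cv2.imwrite('pics/w3.png',g)
E
```

```text
[ 91.33333333 111.33333333 119.66666667 124.66666667 155.        ]
```

View pics/w3.png

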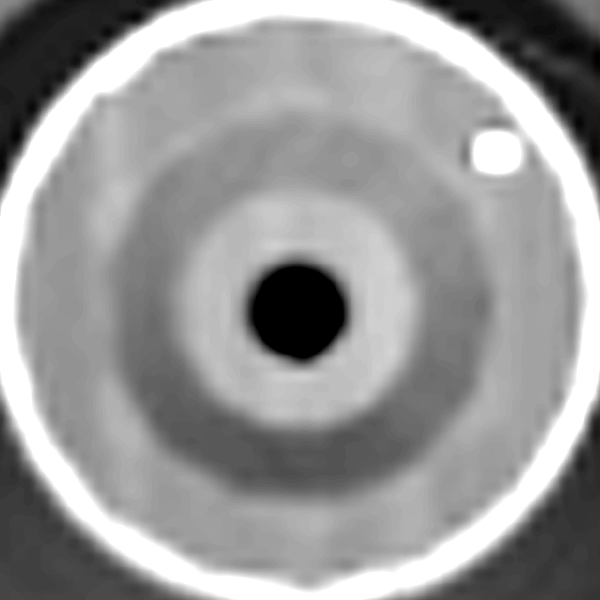

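The hexagon is very faint. There is a hint of flats facing world ±x, with corners near (110,200) and (110,400), so the nut will be matched by feel. Going to the wrench now.

>>> move_arm([
  [0.1,0,-0.15,0,0,0.2,1],
  [0.25,-0.07,-0.3,0,0,0.4,1],
  [0.4,-0.14,-0.45,0,0,0.6,1],
  [0.6,-0.2,-0.5,0,0,0.8,1],
  [0.8,-0.26,-0.5,0,0,1,1],
  [1,-0.32,-0.5,0,0,1,1],
  [1,-0.32,-0.5,0,0,1,1],
])

```text
clock: 2.43
eef_pos: [0.5264, -0.0919, 0.304]
ee_rot: [3.139, -0.004, 1.055]
contact_force: [0.5, 1.3, -0.1]
opening: 1.0
```

>>> move_arm([
  [0.17,-0.1,0,0,0,0.2,1],
  [0.34,-0.2,0,0,0,0.4,1],
  [0.52,-0.3,0,0,0,0.6,1],
  [0.7,-0.4,0,0,0,0.65,1],
  [0.87,-0.5,0,0,0,0.65,1],
  [0.87,-0.5,0,0,0,0.65,1],
])

```text
clock: 2.93
eef_pos: [0.5264, 0.1099, 0.3032]
ee_rot: [-3.141, -0.004, 0.717]
contact_force: [-1.0, 1.1, 1.0]
opening: 1.001
```

>>> move_arm([
  [0.14,-0.16,0,0,0,0,1],
  [0.28,-0.32,0,0,0,0,1],
  [0.41,-0.48,0,0,0,0,1],
  [0.41,-0.48,0,0,0,0,1],
  [0.41,-0.48,0,0,0,0,1],
])

```text
clock: 3.35
eef_pos: [0.5264, 0.2308, 0.3028]
ee_rot: [-3.141, -0.002, 0.713]
contact_force: [0.1, -0.5, -0.9]
opening: 0.999
```

```bash
python3 - <<'E'
from h import *
f=optics.grab_frame('wrist');s=r.get_state();print(s['eef_pos'],s['ee_rot'],s['joint_pos'].round(2),s['contact_force'],s['torque'])
b=topview(f,.202,(.527,.228),.08,400/.16)
a=topview(f,.067,(.527,.228),.08,400/.16)
for i in (a,b): cv2.drawMarker(i,(200,200),(0,0,255),0,10)
cv2.imwrite('pics/w4.png',np.hstack([a,b]))
for t in('wrench','wrench_grip'):
    print(t,[(np.round(w(f,x['position']),3).tolist(),round(x['confidence'],2)) for x in finder.recognise(f,t)])
E
```

```text
[0.52692048 0.22856969 0.30267852] [ 3.14112553e+00 -1.79205665e-03  7.10102618e-01] [-0.41  0.27 -0.06  1.66  0.02  1.22 -1.34] [-0.2034063  -1.18726301  0.43227934] [-0.065703   -0.01013567 -0.02301203]
wrench [([0.543, 0.35, 0.193], 0.77), ([0.527, 0.226, 0.199], 0.75), ([0.393, 0.327, 0.173], 0.56)]
wrench_grip [([0.542, 0.357, 0.189], 0.85), ([0.527, 0.236, 0.206], 0.71), ([0.397, 0.326, 0.178], 0.68)]
```

View pics/w4.png

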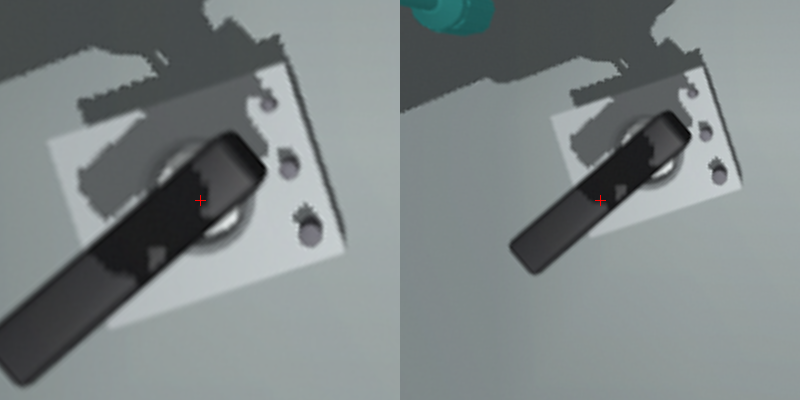

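The bar's centre is at about (0.527, 0.230), yaw 40°, in line with the jaws. I'll descend and grip.

>>> move_arm([
  [0,0,0.15,0,0,0,1],
  [0,0,0.3,0,0,0,1],
  [0,0,0.45,0,0,0,1],
  [0,0,0.57,0,0,0,1],
  [0,0,0.67,0,0,0,1],
  [0,0,0.67,0,0,0,1],
  [0,0,0.67,0,0,0,1],
], grip_force=60)

```text
clock: 4.08
eef_pos: [0.5275, 0.2261, 0.1677]
ee_rot: [3.142, 0.001, 0.706]
contact_force: [0.4, 0.4, 0.0]
opening: 0.996
```

>>> move_arm([
  [0,0,0,0,0,0,-1],
  [0,0,0,0,0,0,-1],
  [0,0,0,0,0,0,-1],
  [0,0,0,0,0,0,-1],
  [0,0,0,0,0,0,-1],
  [0,0,0,0,0,0,-1],
  [0,0,0,0,0,0,-1],
  [0,0,0,0,0,0,-1],
])

```text
clock: 4.75
eef_pos: [0.5276, 0.2271, 0.1676]
ee_rot: [3.141, -0.001, 0.707]
contact_force: [-0.5, 1.1, 5.1]
opening: 0.203
```

>>> move_arm([
  [0,0,-0.05,0,0,0,-1],
  [0,0,-0.15,0,0,0,-1],
  [0,0,-0.3,0,0,0,-1],
  [0,0,-0.45,0,0,0,-1],
  [0,0,-0.6,0,0,0,-1],
  [0,0,-0.7,0,0,0,-1],
  [0,0,-0.7,0,0,0,-1],
  [0,0,-0.7,0,0,0,-1],
])

```text
clock: 5.42
eef_pos: [0.5274, 0.2269, 0.3079]
ee_rot: [3.141, -0.001, 0.707]
contact_force: [0.1, -0.3, -4.7]
opening: 0.205
```

```bash
cat > chk.py <<'E'
from h import *
s=r.get_state();T=s['eef_pos'];M=R.from_euler('xyz',s['ee_rot']).as_matrix()
print(T.round(4),s['ee_rot'].round(4),s['joint_pos'].round(2),'F',s['contact_force'].round(2),'M',s['torque'].round(3),s['opening'])
for n in('scene','side'):
    f=optics.grab_frame(n);P=cloud(f)
    m=(f['depth']>0)&(np.hypot(P[...,0]-T[0],P[...,1]-T[1])<.06)
    for nm,lo,hi in(('socket',-.165,-.118),('shaft',-.105,-.03)):
        p=P[m&(P[...,2]>T[2]+lo)&(P[...,2]<T[2]+hi)]
        c=np.array(f['origin'])-T
        if len(p)<6: print(n,nm,len(p)); continue
        # cylinder fit in horizontal section
        from scipy.optimize import least_squares
        rad=.0185 if nm=='socket' else .006
        # axis at p0 + tilt*(z)
        z=p[:,2]-p[:,2].mean()
        g=least_squares(lambda q:np.hypot(p[:,0]-q[0]-q[2]*z,p[:,1]-q[1]-q[3]*z)-rad,[T[0],T[1],0,0],loss='soft_l1',f_scale=.002)
        print(n,nm,len(p),'zmin',p[:,2].min().round(4),'zc',p[:,2].mean().round(4),'off',(g.x[:2]-T[:2]).round(4),'tilt',g.x[2:].round(3))
E
python3 chk.py
```

```text
[0.5274 0.2269 0.3079] [ 3.1413e+00 -1.0000e-03  7.0680e-01] [-0.41  0.26 -0.06  1.65  0.02  1.23 -1.34] F [ 0.12 -0.3  -4.68] M [-0.077  0.018 -0.03 ] 0.20510698338369387
scene socket 138 zmin 0.1497 zc 0.1709 off [0.0003 0.0036] tilt [-0.012 -0.01 ]
scene shaft 149 zmin 0.203 zc 0.2293 off [0.0033 0.0009] tilt [-0.06   0.033]
side socket 131 zmin 0.1457 zc 0.1693 off [-0.0006  0.0005] tilt [ 0.01  -0.008]
side shaft 84 zmin 0.2032 zc 0.2379 off [ 0.0001 -0.0019] tilt [0.037 0.015]
```

>>> move_arm([
  [-0.1,0.14,0,0,0,-0.15,-1],
  [-0.2,0.28,0,0,0,-0.3,-1],
  [-0.3,0.42,0,0,0,-0.5,-1],
  [-0.4,0.56,0,0,0,-0.7,-1],
  [-0.5,0.7,0,0,0,-0.9,-1],
  [-0.574,0.825,0,0,0,-0.9,-1],
  [-0.574,0.825,0,0,0,-0.9,-1],
])

```text
clock: 6.1
eef_pos: [0.5471, 0.0201, 0.3059]
ee_rot: [-3.14, 0.003, 1.171]
contact_force: [0.3, -1.5, -3.7]
opening: 0.202
```

>>> move_arm([
  [-0.15,0.09,0,0,0,0,-1],
  [-0.3,0.18,0,0,0,0,-1],
  [-0.45,0.27,0,0,0,0,-1],
  [-0.6,0.36,0,0,0,0,-1],
  [-0.75,0.45,0,0,0,0,-1],
  [-0.867,0.521,0,0,0,0,-1],
  [-0.867,0.521,0,0,0,0,-1],
])

```text
clock: 6.68
eef_pos: [0.5761, -0.1795, 0.3054]
ee_rot: [-3.14, 0.003, 1.171]
contact_force: [-0.9, -1.6, -3.8]
opening: 0.202
```

>>> move_arm([
  [-0.1,0.06,0,0,0,0,-1],
  [-0.2,0.13,0,0,0,0,-1],
  [-0.266,0.179,0,0,0,0,-1],
  [-0.266,0.179,0,0,0,0,-1],
  [-0.266,0.179,0,0,0,0,-1],
  [-0.266,0.179,0,0,0,0,-1],
])

```text
clock: 7.18
eef_pos: [0.5897, -0.2351, 0.3061]
ee_rot: [-3.14, -0.0, 1.179]
contact_force: [-0.0, -0.0, -3.6]
opening: 0.199
```

```bash
python3 chk.py; python3 - <<'E'
from h import *
s=r.get_state();T=s['eef_pos']
f=optics.grab_frame('side');K=np.array(f['K'])
q=(np.array([T[0],T[1],.13])-f['origin'])@rot(f['orientation']);u=int(K[0,0]*q[0]/-q[2]+K[0,2]);v=int(-K[1,1]*q[1]/-q[2]+K[1,2])
g=optics.grab_frame('scene');K=np.array(g['K'])
q=(np.array([T[0],T[1],.13])-g['origin'])@rot(g['orientation']);u2=int(K[0,0]*q[0]/-q[2]+K[0,2]);v2=int(-K[1,1]*q[1]/-q[2]+K[1,2])
cv2.imwrite('pics/s1.png',cv2.resize(np.hstack([f['pixels'][v-50:v+50,u-50:u+50],g['pixels'][v2-50:v2+50,u2-50:u2+50]])[:,:,::-1],None,fx=4,fy=4,interpolation=cv2.INTER_CUBIC))
E
```

```text
[ 0.5897 -0.2351  0.3061] [-3.1396e+00 -2.0000e-04  1.1786e+00] [ 0.22  0.38  0.15  1.5  -0.06  1.27 -0.02] F [-0.02 -0.05 -3.61] M [ 0.021 -0.039 -0.006] 0.1990826276535963
scene socket 152 zmin 0.1482 zc 0.1689 off [-0.0005  0.0024] tilt [-0.003 -0.03 ]
scene shaft 187 zmin 0.2012 zc 0.2255 off [0.0027 0.0012] tilt [-0.066  0.021]
side socket 209 zmin 0.1469 zc 0.1684 off [0.0004 0.0003] tilt [ 0.003 -0.003]
side shaft 183 zmin 0.2012 zc 0.2325 off [-0.0004 -0.0015] tilt [0.024 0.043]
```

View pics/s1.png

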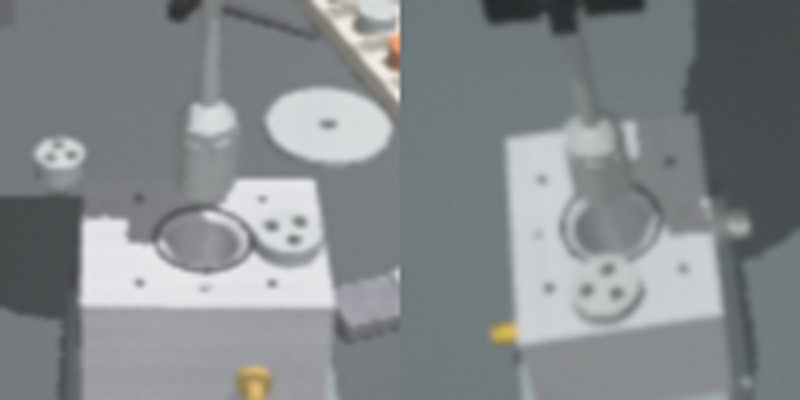

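The socket is centred over the bore in both views (offset under 2 mm). Lowering it into the bore to just above the nut.

>>> move_arm([
  [0,0,0.08,0,0,0,-1],
  [0,0,0.17,0,0,0,-1],
  [0,0,0.23,0,0,0,-1],
  [0,0,0.28,0,0,0,-1],
  [0,0,0.34,0,0,0,-1],
  [0,0,0.4,0,0,0,-1],
  [0,0,0.43,0,0,0,-1],
  [0,0,0.43,0,0,0,-1],
])

```text
clock: 8.05
eef_pos: [0.5893, -0.2358, 0.2197]
ee_rot: [-3.139, 0.0, 1.178]
contact_force: [-0.6, 0.3, -4.5]
opening: 0.202
```

>>> move_arm([
  [0,0,0.01,0,0,0,-1],
  [0,0,0.02,0,0,0,-1],
  [0,0,0.03,0,0,0,-1],
  [0,0,0.04,0,0,0,-1],
  [0,0,0.05,0,0,0,-1],
  [0,0,0.05,0,0,0,-1],
  [0,0,0.05,0,0,0,-1],
])

```text
clock: 8.63
eef_pos: [0.5898, -0.236, 0.2112]
ee_rot: [-3.141, 0.0, 1.178]
contact_force: [-1.0, -1.4, -2.5]
opening: 0.201
```

>>> move_arm([
  [0,0,0.01,0,0,0,-1],
  [0,0,0.02,0,0,0,-1],
  [0,0,0.03,0,0,0,-1],
  [0,0,0.035,0,0,0,-1],
  [0,0,0.04,0,0,0,-1],
  [0,0,0.045,0,0,0,-1],
  [0,0,0.045,0,0,0,-1],
])

```text
clock: 9.22
eef_pos: [0.5898, -0.236, 0.2021]
ee_rot: [-3.141, 0.0, 1.178]
contact_force: [0.0, 0.1, -3.7]
opening: 0.204
```

>>> move_arm([
  [0,0,0.005,0,0,0,-1],
  [0,0,0.01,0,0,0,-1],
  [0,0,0.01,0,0,0,-1],
])

```text
clock: 9.47
eef_pos: [0.5898, -0.236, 0.2001]
ee_rot: [-3.141, 0.0, 1.178]
contact_force: [-0.2, -0.4, -2.5]
opening: 0.208
```

>>> move_arm([
  [0,0,0.003,0,0,0,-1],
  [0,0,0.005,0,0,0,-1],
  [0,0,0.005,0,0,0,-1],
])

```text
clock: 9.72
eef_pos: [0.59, -0.236, 0.1994]
ee_rot: [3.141, 0.0, 1.178]
contact_force: [0.6, 0.5, -0.7]
opening: 0.203
```

>>> move_arm([
  [0,0,0.003,0,0,0,-1],
  [0,0,0.005,0,0,0,-1],
  [0,0,0.005,0,0,0,-1],
])

```text
clock: 9.97
eef_pos: [0.5899, -0.2358, 0.1982]
ee_rot: [-3.142, -0.0, 1.178]
contact_force: [1.4, 0.1, -3.0]
opening: 0.199
```

>>> move_arm([
  [0,0,0.003,0,0,0,-1],
  [0,0,0.005,0,0,0,-1],
  [0,0,0.005,0,0,0,-1],
])

```text
clock: 10.22
eef_pos: [0.5899, -0.2359, 0.197]
ee_rot: [-3.141, -0.0, 1.178]
contact_force: [0.6, 0.8, -2.8]
opening: 0.199
```

>>> move_arm([
  [0,0,0.003,0,0,0,-1],
  [0,0,0.005,0,0,0,-1],
  [0,0,0.005,0,0,0,-1],
])

```text
clock: 10.47
eef_pos: [0.5899, -0.2359, 0.1961]
ee_rot: [-3.141, 0.0, 1.178]
contact_force: [1.3, 1.7, -3.1]
opening: 0.203
```

>>> move_arm([
  [0,0,0.005,0,0,0,-1],
  [0,0,0.01,0,0,0,-1],
  [0,0,0.01,0,0,0,-1],
])

```text
clock: 10.72
eef_pos: [0.5899, -0.2359, 0.1941]
ee_rot: [-3.141, 0.0, 1.178]
contact_force: [0.7, 1.4, -2.9]
opening: 0.201
```

>>> move_arm([
  [0,0,0.005,0,0,0,-1],
  [0,0,0.01,0,0,0,-1],
  [0,0,0.01,0,0,0,-1],
])

```text
clock: 10.97
eef_pos: [0.5898, -0.236, 0.1921]
ee_rot: [-3.141, 0.0, 1.178]
contact_force: [1.1, 0.6, -2.6]
opening: 0.201
```

```bash
python3 - <<'E'
from h import *
for i in range(5):
    optics.grab_frame('side') if i else 0
    s=r.get_state();print(s['eef_pos'].round(4),s['ee_rot'].round(4),s['contact_force'].round(2),s['torque'].round(3))
E
```

```text
[ 0.5898 -0.236   0.1921] [-3.1414  0.      1.1781] [ 1.12  0.63 -2.64] [ 0.513 -0.493 -0.029]
[ 0.5898 -0.236   0.1921] [-3.1414e+00  1.0000e-04  1.1781e+00] [ 1.54  1.72 -4.93] [ 0.466 -0.48  -0.062]
[ 0.5898 -0.236   0.1921] [-3.1414e+00  1.0000e-04  1.1781e+00] [ 0.91  0.43 -4.42] [ 0.464 -0.509 -0.013]
[ 0.5898 -0.236   0.1921] [-3.1413e+00  1.0000e-04  1.1782e+00] [ 1.25  0.68 -5.91] [ 0.447 -0.528  0.015]
[ 0.5898 -0.236   0.1922] [-3.1414e+00  1.0000e-04  1.1782e+00] [ 1.01  0.89 -4.86] [ 0.477 -0.485  0.023]
```

There is about 1.4 N of side load from slight decentring, and the axial load is still only the wrench's weight. I'll shift 1 mm toward +x and +y to relieve it, then keep lowering.

>>> move_arm([
  [0.0065,0.0027,0,0,0,0,-1],
  [0.0065,0.0027,0,0,0,0,-1],
  [0.0065,0.0027,0.005,0,0,0,-1],
  [0.0065,0.0027,0.01,0,0,0,-1],
  [0.0065,0.0027,0.01,0,0,0,-1],
])

```text
clock: 11.58
eef_pos: [0.5907, -0.2352, 0.19]
ee_rot: [-3.141, 0.0, 1.178]
contact_force: [-0.8, -1.6, -3.6]
opening: 0.201
```

```bash
cat > q.py <<'E'
from h import *
L=[]
for i in range(4):
    if i: optics.grab_frame('side')
    s=r.get_state();L.append(np.r_[s['contact_force'],s['torque']])
L=np.array(L);print(s['clock'],s['eef_pos'].round(4),s['ee_rot'].round(4),'j7',s['joint_pos'][6].round(2),L.mean(0).round(3),'Mz',L[:,5].round(3))
E
python3 q.py
```

```text
11.7333 [ 0.5907 -0.2351  0.1901] [-3.1412e+00  2.0000e-04  1.1780e+00] j7 -0.01 [-0.889 -0.773 -4.341 -0.14   0.374 -0.009] Mz [-0.02   0.015 -0.076  0.047]
```

>>> move_arm([
  [-0.002,-0.001,0.005,0,0,0,-1],
  [-0.002,-0.001,0.01,0,0,0,-1],
  [-0.002,-0.001,0.01,0,0,0,-1],
])

```text
clock: 11.98
eef_pos: [0.5905, -0.2353, 0.1881]
ee_rot: [-3.141, -0.0, 1.178]
contact_force: [-0.1, -0.2, -4.2]
opening: 0.204
```

>>> move_arm([
  [0,0,0.003,0,0,0,-1],
  [0,0,0.005,0,0,0,-1],
  [0,0,0.005,0,0,0,-1],
])

```text
clock: 12.23
eef_pos: [0.5905, -0.2353, 0.1872]
ee_rot: [-3.142, 0.0, 1.178]
contact_force: [-0.3, -0.6, -4.2]
opening: 0.205
```

>>> move_arm([
  [0,0,0.003,0,0,0,-1],
  [0,0,0.005,0,0,0,-1],
  [0,0,0.005,0,0,0,-1],
])

```text
clock: 12.48
eef_pos: [0.5905, -0.2353, 0.1862]
ee_rot: [-3.141, 0.0, 1.178]
contact_force: [-1.1, -0.5, -4.3]
opening: 0.204
```

```bash
python3 q.py
```

```text
12.6333 [ 0.5905 -0.2353  0.1862] [-3.1415e+00  1.0000e-04  1.1781e+00] j7 -0.0 [-1.027 -0.22  -3.941 -0.008  0.25  -0.032] Mz [ 0.014 -0.094 -0.02  -0.027]
```

>>> move_arm([
  [0,0,0.003,0,0,0,-1],
  [0,0,0.005,0,0,0,-1],
  [0,0,0.005,0,0,0,-1],
])

```text
clock: 12.88
eef_pos: [0.5905, -0.2353, 0.1852]
ee_rot: [-3.142, 0.0, 1.178]
contact_force: [-1.4, -1.1, -4.1]
opening: 0.199
```

>>> move_arm([
  [0,0,0.003,0,0,0,-1],
  [0,0,0.003,0,0,0,-1],
  [0,0,0.003,0,0,0,-1],
])

```text
clock: 13.13
eef_pos: [0.5905, -0.2353, 0.1847]
ee_rot: [3.142, 0.0, 1.178]
contact_force: [-1.9, -0.2, -1.8]
opening: 0.198
```

```bash
python3 q.py
```

```text
13.2833 [ 0.5905 -0.2353  0.1847] [-3.1416e+00  1.0000e-04  1.1781e+00] j7 -0.0 [-0.753  0.304 -2.083  0.053  0.32  -0.017] Mz [ 0.021 -0.012 -0.046 -0.032]
```

>>> move_arm([
  [0,0,0.002,0,0,0,-1],
  [0,0,0.002,0,0,0,-1],
  [0,0,0.002,0,0,0,-1],
])

```text
clock: 13.53
eef_pos: [0.5907, -0.2354, 0.1846]
ee_rot: [3.141, 0.0, 1.178]
contact_force: [-0.8, 0.8, 3.9]
opening: 0.202
```

```bash
python3 q.py
```

```text
13.6833 [ 0.5907 -0.2354  0.1846] [3.1412 0.     1.1781] j7 -0.0 [-1.829  0.924  4.401  0.159  0.617 -0.018] Mz [-0.005  0.005 -0.077  0.005]
```

Seated. The TCP is at 0.1846, as predicted for the mouth at 27 mm, and the load stepped up to about 8 N. I'll ease off slightly and start turning clockwise.

>>> move_arm([
  [0,0,-0.001,0,0,0.1,-1],
  [0,0,-0.001,0,0,0.2,-1],
  [0,0,-0.001,0,0,0.3,-1],
  [0,0,-0.001,0,0,0.4,-1],
  [0,0,-0.001,0,0,0.5,-1],
  [0,0,-0.001,0,0,0.5,-1],
])

```text
clock: 14.18
eef_pos: [0.5906, -0.2353, 0.1846]
ee_rot: [3.141, 0.0, 0.914]
contact_force: [-2.2, -0.2, 3.2]
opening: 0.203
```

```bash
python3 q.py
```

```text
14.3333 [ 0.5906 -0.2353  0.1846] [3.1414e+00 1.0000e-04 9.1830e-01] j7 -0.24 [-1.683  0.505  4.057  0.083  0.669  0.074] Mz [0.088 0.104 0.059 0.048]
```

>>> move_arm([
  [-0.002,-0.002,-0.001,0,0,0.1,-1],
  [-0.002,-0.002,-0.001,0,0,0.2,-1],
  [-0.002,-0.002,-0.001,0,0,0.3,-1],
  [-0.002,-0.002,-0.001,0,0,0.4,-1],
  [-0.002,-0.002,-0.001,0,0,0.4,-1],
])

```text
clock: 14.75
eef_pos: [0.5901, -0.2353, 0.1846]
ee_rot: [3.141, -0.0, 0.706]
contact_force: [-1.1, 0.7, 2.0]
opening: 0.203
```

```bash
python3 q.py
```

```text
14.9 [ 0.5901 -0.2353  0.1846] [ 3.1416 -0.      0.7096] j7 -0.43 [-0.654  0.238  2.051  0.07   0.153  0.067] Mz [0.108 0.065 0.057 0.036]
```

>>> move_arm([
  [0,0,0,0,0,0.08,-1],
  [0,0,0,0,0,0.15,-1],
  [0,0,0,0,0,0.15,-1],
])

```text
clock: 15.15
eef_pos: [0.59, -0.2354, 0.1846]
ee_rot: [-3.142, 0.0, 0.628]
contact_force: [-0.2, -0.2, 2.3]
opening: 0.199
```

```bash
python3 q.py
```

```text
15.3 [ 0.59   -0.2354  0.1846] [-3.1415e+00  1.0000e-04  6.3050e-01] j7 -0.5 [-0.097  0.344  1.352  0.109  0.134  0.104] Mz [0.103 0.117 0.059 0.136]
```

>>> move_arm([
  [0,0,0,0,0,0.08,-1],
  [0,0,0,0,0,0.15,-1],
  [0,0,0,0,0,0.15,-1],
])

```text
clock: 15.55
eef_pos: [0.59, -0.2354, 0.1846]
ee_rot: [-3.142, 0.0, 0.549]
contact_force: [-0.8, 0.7, 1.6]
opening: 0.203
```

```bash
python3 q.py
```

```text
15.7 [ 0.59   -0.2354  0.1846] [-3.1416e+00  1.0000e-04  5.5190e-01] j7 -0.57 [-0.828  0.463  1.409  0.142  0.167  0.086] Mz [0.033 0.198 0.022 0.091]
```

>>> move_arm([
  [0,0,0,0,0,0.08,-1],
  [0,0,0,0,0,0.15,-1],
  [0,0,0,0,0,0.15,-1],
])

```text
clock: 15.95
eef_pos: [0.59, -0.2354, 0.1846]
ee_rot: [-3.142, 0.0, 0.471]
contact_force: [-0.6, 0.4, 1.6]
opening: 0.201
```

```bash
sed -i 's/range(4)/range(7)/' q.py; python3 q.py
```

```text
16.25 [ 0.5899 -0.2354  0.1846] [-3.1415e+00  1.0000e-04  4.7230e-01] j7 -0.64 [-0.807  0.565  1.097  0.194  0.217  0.079] Mz [ 0.101  0.071  0.092 -0.014  0.147  0.08   0.076]
```

>>> move_arm([
  [0,0,0,0,0,0.08,-1],
  [0,0,0,0,0,0.15,-1],
  [0,0,0,0,0,0.15,-1],
])

```text
clock: 16.5
eef_pos: [0.59, -0.2354, 0.1847]
ee_rot: [-3.142, 0.0, 0.391]
contact_force: [-0.3, 1.0, 1.6]
opening: 0.202
```

```bash
python3 q.py
```

```text
16.8 [ 0.5899 -0.2354  0.1846] [-3.1415e+00  1.0000e-04  3.9350e-01] j7 -0.71 [-0.545  0.962  0.979  0.252  0.242  0.06 ] Mz [0.107 0.063 0.08  0.038 0.06  0.051 0.021]
```

>>> move_arm([
  [0,0,0,0,0,0.08,-1],
  [0,0,0,0,0,0.15,-1],
  [0,0,0,0,0,0.15,-1],
])

```text
clock: 17.05
eef_pos: [0.59, -0.2354, 0.1847]
ee_rot: [-3.142, 0.0, 0.313]
contact_force: [-1.2, 0.9, -0.0]
opening: 0.204
```

```bash
python3 q.py
```

```text
17.35 [ 0.5899 -0.2354  0.1847] [-3.1416e+00  1.0000e-04  3.1500e-01] j7 -0.78 [-0.8    1.036  0.683  0.32   0.275  0.088] Mz [0.074 0.051 0.147 0.093 0.141 0.091 0.016]
```

>>> move_arm([
  [0,0,0,0,0,0.08,-1],
  [0,0,0,0,0,0.15,-1],
  [0,0,0,0,0,0.15,-1],
])

```text
clock: 17.6
eef_pos: [0.59, -0.2353, 0.1847]
ee_rot: [-3.142, 0.0, 0.234]
contact_force: [-0.9, 1.3, 0.9]
opening: 0.199
```

```bash
python3 q.py
```

```text
17.9 [ 0.59   -0.2353  0.1846] [-3.1415e+00  1.0000e-04  2.3650e-01] j7 -0.86 [-0.897  1.306  0.598  0.365  0.316  0.068] Mz [0.071 0.008 0.079 0.055 0.079 0.108 0.073]
```

>>> move_arm([
  [0,0,0,0,0,0.08,-1],
  [0,0,0,0,0,0.15,-1],
  [0,0,0,0,0,0.15,-1],
])

```text
clock: 18.15
eef_pos: [0.59, -0.2354, 0.1847]
ee_rot: [-3.142, 0.0, 0.156]
contact_force: [-1.3, 0.3, 0.8]
opening: 0.202
```

```bash
python3 q.py
```

```text
18.45 [ 0.59   -0.2354  0.1847] [-3.1416  0.      0.1579] j7 -0.93 [-0.948  0.699  1.149  0.406  0.35   0.071] Mz [0.101 0.114 0.052 0.065 0.028 0.09  0.048]
```

>>> move_arm([
  [0,0,0,0,0,0.08,-1],
  [0,0,0,0,0,0.15,-1],
  [0,0,0,0,0,0.15,-1],
])

```text
clock: 18.7
eef_pos: [0.59, -0.2354, 0.1847]
ee_rot: [3.142, 0.0, 0.077]
contact_force: [-1.4, 1.3, 0.4]
opening: 0.199
```

```bash
python3 q.py
```

```text
19.0 [ 0.5899 -0.2354  0.1847] [-3.1416e+00  1.0000e-04  7.9300e-02] j7 -1.0 [-1.372  1.246  0.393  0.487  0.369  0.082] Mz [0.069 0.035 0.07  0.137 0.119 0.039 0.108]
```

>>> move_arm([
  [0,0,0,0,0,0.08,-1],
  [0,0,0,0,0,0.15,-1],
  [0,0,0,0,0,0.15,-1],
])

```text
clock: 19.25
eef_pos: [0.59, -0.2353, 0.1847]
ee_rot: [3.142, 0.0, -0.001]
contact_force: [-1.4, 0.8, 1.0]
opening: 0.203
```

```bash
python3 q.py
```

```text
19.55 [ 0.59   -0.2354  0.1847] [3.1416e+00 1.0000e-04 8.0000e-04] j7 -1.07 [-1.06   1.248  0.501  0.538  0.399  0.092] Mz [0.119 0.055 0.107 0.109 0.066 0.104 0.089]
```

>>> move_arm([
  [0,0,0,0,0,0.08,-1],
  [0,0,0,0,0,0.15,-1],
  [0,0,0,0,0,0.15,-1],
])

```text
clock: 19.8
eef_pos: [0.59, -0.2354, 0.1847]
ee_rot: [3.142, 0.0, -0.08]
contact_force: [-0.5, 2.0, 0.7]
opening: 0.202
```

```bash
python3 q.py
```

```text
20.1 [ 0.5899 -0.2354  0.1847] [ 3.1416e+00  1.0000e-04 -7.7700e-02] j7 -1.14 [-1.144  1.762  0.737  0.592  0.407  0.082] Mz [0.105 0.116 0.034 0.049 0.092 0.123 0.058]
```

>>> move_arm([
  [0,0,0,0,0,0.08,-1],
  [0,0,0,0,0,0.15,-1],
  [0,0,0,0,0,0.15,-1],
])

```text
clock: 20.35
eef_pos: [0.59, -0.2354, 0.1847]
ee_rot: [3.142, 0.0, -0.158]
contact_force: [-0.5, 2.7, 0.1]
opening: 0.201
```

```bash
python3 q.py
```

```text
20.65 [ 0.59   -0.2354  0.1847] [-3.1416  0.     -0.1563] j7 -1.21 [-0.802  1.706  0.459  0.638  0.412  0.155] Mz [0.168 0.18  0.177 0.113 0.165 0.168 0.114]
```

Torque is rising: the nut has met the collet. One smaller step next.

>>> move_arm([
  [0,0,0,0,0,0.05,-1],
  [0,0,0,0,0,0.1,-1],
  [0,0,0,0,0,0.1,-1],
])

```text
clock: 20.9
eef_pos: [0.59, -0.2354, 0.1846]
ee_rot: [3.141, 0.0, -0.212]
contact_force: [-0.2, 2.0, 0.4]
opening: 0.201
```

```bash
python3 q.py
```

```text
21.2 [ 0.59   -0.2354  0.1847] [ 3.1416  0.     -0.2092] j7 -1.26 [-1.064  2.002  0.496  0.665  0.453  0.251] Mz [0.247 0.265 0.227 0.24  0.256 0.289 0.236]
```

Firm at about 0.26 N m, with the slope matching the collet's 2 N m/rad. I'll back off to unload to the middle of the play and check.

>>> move_arm([
  [0,0,0,0,0,-0.1,-1],
  [0,0,0,0,0,-0.2,-1],
  [-0.003,-0.003,0,0,0,-0.3,-1],
  [-0.003,-0.003,0,0,0,-0.36,-1],
  [-0.003,-0.003,0,0,0,-0.36,-1],
])

```text
clock: 21.62
eef_pos: [0.5895, -0.235, 0.1847]
ee_rot: [3.141, -0.0, -0.02]
contact_force: [-0.5, -0.3, -1.4]
opening: 0.202
```

```bash
python3 q.py
```

```text
21.9167 [ 0.5895 -0.2349  0.1847] [ 3.1412 -0.     -0.0218] j7 -1.09 [-0.394 -0.295 -0.824 -0.03   0.037  0.011] Mz [ 0.063  0.06  -0.014 -0.027 -0.044 -0.002  0.038]
```

Unloaded, with no side load. Lifting straight out.

>>> move_arm([
  [0,0,-0.03,0,0,0,-1],
  [0,0,-0.07,0,0,0,-1],
  [0,0,-0.12,0,0,0,-1],
  [0,0,-0.2,0,0,0,-1],
  [0,0,-0.32,0,0,0,-1],
  [0,0,-0.46,0,0,0,-1],
  [0,0,-0.6,0,0,0,-1],
  [0,0,-0.62,0,0,0,-1],
])

```text
clock: 22.58
eef_pos: [0.5907, -0.2355, 0.3148]
ee_rot: [3.14, -0.007, -0.021]
contact_force: [1.2, 0.6, -2.2]
opening: 0.199
```

```bash
python3 chk.py
```

```text
[ 0.5907 -0.2355  0.3148] [ 3.1398 -0.0066 -0.0213] [ 0.02  0.39  0.43  1.5  -0.17  1.28 -1.13] F [ 1.2  0.6 -2.2] M [-0.058 -0.237 -0.016] 0.19889197882186122
scene socket 160 zmin 0.1539 zc 0.1775 off [0.0015 0.0019] tilt [ 0.006 -0.013]
scene shaft 184 zmin 0.2099 zc 0.2333 off [0.0043 0.0007] tilt [-0.089  0.018]
side socket 227 zmin 0.1525 zc 0.176 off [ 0.0017 -0.0002] tilt [ 0.004 -0.011]
side shaft 167 zmin 0.2099 zc 0.2434 off [ 0.0007 -0.0016] tilt [0.002 0.033]
```

>>> move_arm([
  [-0.02,-0.15,0,0,0,-0.13,-1],
  [-0.04,-0.3,0,0,0,-0.27,-1],
  [-0.06,-0.46,0,0,0,-0.4,-1],
  [-0.08,-0.62,0,0,0,-0.55,-1],
  [-0.1,-0.78,0,0,0,-0.7,-1],
  [-0.12,-0.94,0,0,0,-0.8,-1],
  [-0.12,-0.97,0,0,0,-0.8,-1],
])

```text
clock: 23.27
eef_pos: [0.5686, -0.0341, 0.3076]
ee_rot: [-3.139, 0.001, 0.408]
contact_force: [0.9, -0.1, -3.8]
opening: 0.201
```

>>> move_arm([
  [0.04,-0.15,0,0,0,-0.12,-1],
  [0.09,-0.3,0,0,0,-0.24,-1],
  [0.13,-0.46,0,0,0,-0.36,-1],
  [0.18,-0.62,0,0,0,-0.48,-1],
  [0.23,-0.78,0,0,0,-0.59,-1],
  [0.27,-0.92,0,0,0,-0.59,-1],
  [0.27,-0.92,0,0,0,-0.59,-1],
  [0.27,-0.92,0,0,0,-0.59,-1],
])

```text
clock: 23.93
eef_pos: [0.5472, 0.1518, 0.3075]
ee_rot: [-3.141, 0.002, 0.709]
contact_force: [0.6, -0.9, -4.3]
opening: 0.2
```

```bash
python3 - <<'E'
from h import *
s=r.get_state();M=R.from_euler('xyz',s['ee_rot']).as_matrix();print(s['eef_pos'],s['ee_rot'],(M.T@(np.array([.5275,.2268,s['eef_pos'][2]])-s['eef_pos'])/.2).round(3))
E
```

```text
[0.54724799 0.15177427 0.30748913] [-3.14056120e+00  1.83154417e-03  7.09406232e-01] [ 0.169 -0.349  0.   ]
```

>>> move_arm([
  [0.08,-0.17,0,0,0,0,-1],
  [0.17,-0.35,0,0,0,0,-1],
  [0.17,-0.35,0,0,0,0,-1],
  [0.17,-0.35,0,0,0,0,-1],
  [0.17,-0.35,0,0,0,0,-1],
])

```text
clock: 24.35
eef_pos: [0.5286, 0.2243, 0.3081]
ee_rot: [3.141, 0.001, 0.705]
contact_force: [1.3, -0.6, -3.8]
opening: 0.201
```

```bash
python3 chk.py
```

```text
[0.5286 0.2243 0.3081] [3.1413e+00 1.3000e-03 7.0540e-01] [-0.53  0.26  0.09  1.65 -0.02  1.23 -1.3 ] F [ 1.27 -0.63 -3.78] M [-0.059 -0.023  0.004] 0.2011805815549012
scene socket 137 zmin 0.1494 zc 0.1708 off [0.0013 0.0027] tilt [ 0.011 -0.018]
scene shaft 146 zmin 0.2031 zc 0.2307 off [0.0037 0.0001] tilt [-0.051  0.038]
side socket 126 zmin 0.1487 zc 0.1703 off [ 0.0013 -0.0007] tilt [-0.017 -0.004]
side shaft 95 zmin 0.2031 zc 0.2349 off [ 0.001 -0.003] tilt [0.009 0.061]
```

The socket is 2.6 mm in +x and 3.6 mm in -y from where it was at lift-out. I'll correct that and lower to just above the hole.

>>> move_arm([
  [0.002,-0.022,0.1,0,0,0,-1],
  [0.002,-0.022,0.2,0,0,0,-1],
  [0.002,-0.022,0.3,0,0,0,-1],
  [0.002,-0.022,0.37,0,0,0,-1],
  [0.002,-0.022,0.37,0,0,0,-1],
  [0.002,-0.022,0.37,0,0,0,-1],
])

```text
clock: 24.95
eef_pos: [0.5261, 0.2282, 0.2346]
ee_rot: [3.142, 0.001, 0.705]
contact_force: [-0.1, 1.1, -2.5]
opening: 0.205
```

```bash
python3 chk.py
```

```text
[0.5261 0.2282 0.2346] [3.1416e+00 1.1000e-03 7.0540e-01] [-0.53  0.32  0.08  1.74 -0.03  1.08 -1.3 ] F [-0.06  1.11 -2.54] M [ 0.006 -0.027 -0.021] 0.20508137145360614
scene socket 258 zmin 0.0696 zc 0.0848 off [0.0095 0.0027] tilt [-0.35   0.044]
scene shaft 134 zmin 0.1297 zc 0.157 off [0.0041 0.0002] tilt [-0.079  0.067]
side socket 145 zmin 0.0697 zc 0.0926 off [ 0.0102 -0.0012] tilt [-0.604  0.099]
side shaft 89 zmin 0.13 zc 0.1621 off [ 0.0014 -0.0025] tilt [0.016 0.072]
```

>>> move_arm([
  [0,0,0.02,0,0,0,-1],
  [0,0,0.04,0,0,0,-1],
  [0,0,0.06,0,0,0,-1],
  [0,0,0.08,0,0,0,-1],
  [0,0,0.1,0,0,0,-1],
  [0,0,0.1,0,0,0,-1],
])

```text
clock: 25.55
eef_pos: [0.5255, 0.2291, 0.2137]
ee_rot: [-3.141, 0.001, 0.707]
contact_force: [-0.4, -0.8, -3.8]
opening: 0.201
```

```bash
python3 q.py
```

```text
25.85 [0.526  0.2293 0.2149] [ 3.1415e+00 -2.0000e-04  7.0680e-01] j7 -1.3 [ 1.180e-01 -1.750e-01 -3.722e+00  2.000e-03  2.200e-02  1.000e-02] Mz [ 0.011 -0.021  0.035 -0.012 -0.007  0.061  0.003]
```

>>> move_arm([
  [0,0,0.03,0,0,0,-1],
  [0,0,0.06,0,0,0,-1],
  [0,0,0.1,0,0,0,-1],
  [0,0,0.14,0,0,0,-1],
  [0,0,0.17,0,0,0,-1],
  [0,0,0.2,0,0,0,-1],
  [0,0,0.21,0,0,0,-1],
  [0,0,0.21,0,0,0,-1],
])

```text
clock: 26.52
eef_pos: [0.5257, 0.2291, 0.1719]
ee_rot: [-3.141, 0.001, 0.707]
contact_force: [0.3, -0.3, -3.5]
opening: 0.206
```

```bash
python3 q.py
```

```text
26.8167 [0.526  0.2293 0.173 ] [ 3.1415e+00 -4.0000e-04  7.0680e-01] j7 -1.3 [ 1.680e-01  2.590e-01 -3.487e+00 -1.000e-03  1.300e-02 -3.000e-03] Mz [-0.019 -0.036 -0.013  0.052 -0.011 -0.001  0.009]
```

>>> move_arm([
  [0,0,0.01,0,0,0,-1],
  [0,0,0.018,0,0,0,-1],
  [0,0,0.022,0,0,0,-1],
  [0,0,0.025,0,0,0,-1],
  [0,0,0.025,0,0,0,-1],
  [0,0,0.025,0,0,0,-1],
])

```text
clock: 27.32
eef_pos: [0.5259, 0.2293, 0.1677]
ee_rot: [-3.142, -0.0, 0.707]
contact_force: [0.3, 0.1, -2.0]
opening: 0.204
```

```bash
python3 q.py
```

```text
27.6167 [0.5259 0.2293 0.1677] [ 3.1416 -0.      0.7069] j7 -1.3 [-0.061  0.141 -1.093  0.029  0.069  0.   ] Mz [ 0.023  0.065  0.025  0.008 -0.049 -0.042 -0.027]
```

The wrench is on the floor of the hole, at the same height as at the start. Releasing and lifting away.

>>> move_arm([
  [0,0,0,0,0,0,-0.4],
  [0,0,0,0,0,0,-0.2],
  [0,0,0,0,0,0,0.2],
  [0,0,0,0,0,0,0.6],
  [0,0,0,0,0,0,1],
  [0,0,0,0,0,0,1],
  [0,0,0,0,0,0,1],
  [0,0,0,0,0,0,1],
])

```text
clock: 28.28
eef_pos: [0.5259, 0.2293, 0.1677]
ee_rot: [-3.142, 0.0, 0.707]
contact_force: [0.2, 0.3, -0.0]
opening: 0.998
```

>>> move_arm([
  [0,0,-0.05,0,0,0,1],
  [0,0,-0.15,0,0,0,1],
  [0,0,-0.3,0,0,0,1],
  [0,0,-0.45,0,0,0,1],
  [0,0,-0.6,0,0,0,1],
  [0,0,-0.75,0,0,0,1],
  [0,0,-0.75,0,0,0,1],
  [0,0,-0.75,0,0,0,1],
])

```text
clock: 28.95
eef_pos: [0.5264, 0.2295, 0.3199]
ee_rot: [3.141, -0.003, 0.707]
contact_force: [-1.1, 0.0, -0.6]
opening: 1.002
```

```bash
python3 - <<'E'
exec(open('m.py').read().split("a=cv2.imread")[0])
f=optics.grab_frame('scene');g=optics.grab_frame('side')
cv2.imwrite('pics/end.png',np.vstack([np.hstack([f['pixels'][60:384,20:400],g['pixels'][60:384,120:500]])])[:,:,::-1]);print(r.get_state()['eef_pos'],r.get_state()['contact_force'])
E
```

```text
scene stand 2129 z [0.1018 0.1053 0.1085] rect [[590.8, -233.0], [120.2, 154.9], 71.0] mean [ 0.5917 -0.2329  0.1053]
scene block 673 z [0.0622 0.0675 0.071 ] rect [[527.5, 230.7], [103.1, 87.9], 19.1] mean [0.5299 0.2272 0.0672]
scene bar 386 z [0.1746 0.1956 0.2048] rect [[529.1, 230.4], [83.8, 24.0], 41.8] mean [0.5325 0.2276 0.1931]
scene bartop 186 z [0.1981 0.2026 0.2053] rect [[529.3, 230.6], [83.2, 23.8], 41.3] mean [0.5303 0.2293 0.2022]
scene in bore px 194 [ 0.572 -0.229  0.071]
side stand 1645 z [0.1011 0.1034 0.1054] rect [[589.9, -237.0], [123.0, 150.2], 71.1] mean [ 0.5826 -0.2409  0.1034]
side block 334 z [0.0611 0.0647 0.0679] rect [[526.0, 226.5], [103.9, 84.6], 20.0] mean [0.5238 0.2216 0.0648]
side bar 205 z [0.1724 0.1903 0.2009] rect [[526.9, 224.2], [81.9, 21.4], 36.9] mean [0.5246 0.219  0.1889]
side bartop 74 z [0.1969 0.1995 0.2015] rect [[525.8, 224.7], [81.9, 19.2], 40.8] mean [0.5255 0.2227 0.1994]
side in bore px 153 [ 0.598 -0.218  0.082]
[0.52551497 0.2291138  0.31684887] [-0.53043563  0.67820243 -0.11913307]
```

View pics/end.png

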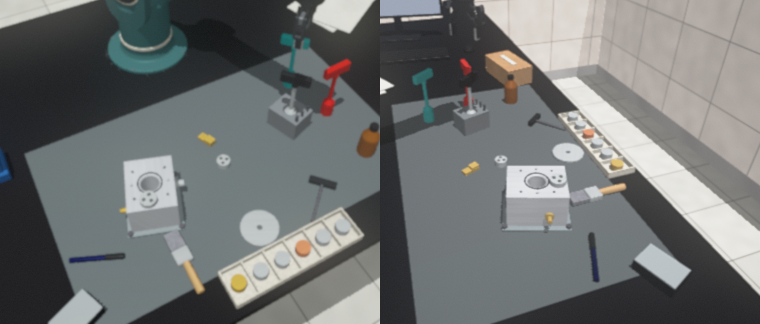

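The wrench stands upright in the grey block at about (290,110) in the left view, with the gripper clear of it. Everything else looks to be where it was. Handing in.

```bash
python3 -c "
from cell import r
print(r.finish_job())"
```

```text
the job is handed in; nothing more can be done
None
```

The nut is tightened, the black T-wrench is back upright in its tool block, and the job is handed in at about 29 s of the 72 s allowed.

- **Seating:** I lowered the socket onto the nut by feel. It slid over the hexagon without catching and stopped at the height expected for full seating, pressing with about 8 N at most at the readings I took. I eased that off before turning.
- **Tightening:** The nut ran at about 0.1 N m for roughly 1.3 rad of wrench turn. The torque then climbed at the collet's stated rate, and I stopped at about 0.26 N m. I turned back only far enough to unload the wrench, which left no measurable torque.
- **Final checks:** The wrench bar is within about 2 mm and a few degrees of its starting pose, by both fixed cameras. The stand and block have not moved. The other items look undisturbed in the last picture, though I did not measure each one.

**Uncertain points:** Single torque readings scattered by about ±0.05 N m, so I relied on averages of seven. The hexagon's orientation could hardly be seen in the picture, so my pre-turn of the wrench rested on a faint hint that the fit then bore out.

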